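# Put four bench items back on the stands of their own outline

## Task

The four items on the aluminium stands have been mixed up. Put each one upright in the middle of the stand that has its own outline - the square bottle on the square stand, the round jar on the round one, the horseshoe-shaped jaw model on the arch-shaped one, and the white bur block lengthwise on the oblong one. Every stand is taken by a wrong item, so the empty cork coaster is there as a free spot on the way; tip nothing over.

Things in the scene. Friction and masses are not known exactly. Their poses are not given: they have to be found in the camera images.
- square_bottle: Small square glass bottle with a black round cap, 29 x 29 mm body up to 44 mm, cap 20 mm across from 48 to 62 mm, about 0.07 kg. Origin: centre of its underside; x and y are square to its flat sides, z up. Starts upright on the oblong or the arch-shaped stand.
- jar: Small round squat jar with a flat screw lid, 39 mm across and 49 mm high, about 0.05 kg. Origin: centre of its underside, z up. Starts upright on the oblong or the arch-shaped stand.
- jaw_model: Cream plaster model of a lower jaw, an open horseshoe seen from above, 42 mm (x) by 62 mm (y) and 16 mm high, about 0.07 kg; can be gripped across its 62 mm width (along y). For contact it is solid, also between its legs. Origin: centre of its underside, z up. Starts on the square or the round stand.
- disc_block: White oblong bur block, 42 mm (x) by 63 mm (y), solid part 24 mm high, with thin mandrels and discs standing on it up to 64 mm (no hindrance to the fingers), about 0.08 kg; grip the white block across its 42 mm (along x). Origin: centre of its underside; y is its long axis, z up. Starts on the square or the round stand.
- stand_square: Fixed flat stand, 6 mm thick: aluminium edge 7 mm wide round a dark rubber inlay of the same outline; square, 76 x 76 mm. Home of the square bottle. Origin: centre of its underside on the worktop, z up; its top is 6 mm above the origin.
- stand_round: Fixed flat stand, 6 mm thick: aluminium edge 7 mm wide round a dark rubber inlay of the same outline; round, 82 mm across. Home of the round jar. Origin: centre of its underside on the worktop, z up; its top is 6 mm above the origin.
- stand_oblong: Fixed flat stand, 6 mm thick: aluminium edge 7 mm wide round a dark rubber inlay of the same outline; oblong, 56 mm (x) by 100 mm (y, its long axis). Home of the bur block, which lies lengthwise on it. Origin: centre of its underside on the worktop, z up; its top is 6 mm above the origin.
- stand_arch: Fixed flat stand, 6 mm thick: aluminium edge 7 mm wide round a dark rubber inlay of the same outline; arch-shaped, 80 x 80 mm: straight end towards its -x, half-round end towards its +x. Home of the jaw model, whichever way it points. Origin: centre of its underside on the worktop, z up; its top is 6 mm above the origin.
- cork_coaster: Fixed plain cork coaster, hexagonal, 80 mm across flats, 6 mm thick, with nothing on it: the free spot for parking a thing on the way. Origin: centre of its underside on the worktop, z up; its top is 6 mm above the origin.
- articulator: Fixed bystander: tall dental articulator on a black base, x 0.50 to 0.71, y 0.06 to 0.30, 0.32 high. Carry things round it on the robot's side (x below 0.43). A shelf board hangs 0.48 above the worktop from x = 0.67 on: over the stands keep the TCP below 0.14. An instrument case 40 mm high fills x 0.47 to 0.62, y -0.18 to 0.08. Other bystanders near the stands are low.
Mind the look-alikes: they are no part of the job. Leave any blue look-alike of the jar alone.

How it is judged:
By the outcome, as a careful person would: the job done as asked, in the order asked, and still so for the second after the job is handed in, with the robot touching nothing.
It also fails if it takes over 136 s, if anything falls off the work surface, if the arm or the gripper's body presses on something with over 40 N, if the wrist force passes 120 N, or if a joint passes its speed limit or range.

## Robot

A 6-joint arm with a two-finger parallel gripper is mounted at the origin on a cart in front of the work surface, level with it; the furniture and walls round the work are solid. World frame = base frame: x ahead of the robot, y to its left, z up, the work surface at z = 0. Lengths are in m, angles in rad, forces in N, time in s.
With the tool pointing down it reaches from about 0.325 to 0.9 m from the base axis. Payload 3.5 kg.
Tool frame: the origin (TCP) lies between the finger pads, 19 mm behind the fingertips; this is the grasp point; z points along the fingers, y is the line along which they close (so a half turn about z gives the same grasp; the last joint's range is limited). The gripper opens to 85 mm and grips with 20 to 120 N. Pads are 22 mm wide; open, the fingers measure 114 mm over their backs; the gripper's body (76 mm by 85 mm) begins 54 mm behind the grasp point. The pads swing forward as they close: fully open they stand 13 mm farther back than shut.
Start: joints at [1.032, 0.276, -0.026, 1.268, 0, 1.467], TCP at [0.264, 0.567, 0.25] pointing down, gripper open.
Joint ranges: [-3.12, 3.12], [-0.85, 1.88], [-1.08, 1.24], [-1.95, 2.15], [-1.57, 1.53], [-3.14, 3.14]. Speed limits (rad/s): [2.57, 2.57, 3.14, 3.14, 3.14, 3.14].

## Interface

Orientations are given as a unit quaternion [w, x, y, z].
In Python, from bench import robot gives the robot as it stands.
- The arm moves only by the tool move_arm, never from a script. Its argument "motion" is text: rows parted by semicolons, each of 7 numbers parted by spaces: the closure, from -1 (fully open) to 1 (shut), then the shift along the world's x, y, z in cm, then the turn, a rotation vector about the world's x, y, z in degrees. In form: gripper dx dy dz ax ay az; .... A call has exactly 8 rows; each row shifts and turns the commanded pose from where the row before left it; what a row does not reach is not made up. A row lasts 1/8 s, in which the tool goes at most 62.5 mm and 10.7 degrees, less where a joint would pass 70% of its speed; a pose out of reach is approached as far as the arm can. A call with a gripper value outside its range is refused whole. The fingers move at their own pace and stop on an object; the grip force is fixed at half the most. Time passes only in rows, so rows that do not move let the fingers close, or fill a call up. It gives the time, the measured TCP pose, the force, the opening and the grip force at its end, in the units of the state.
- robot.state(): the state, without advancing time (a new reading comes with each control period).
- robot.snapshot(name): name is "side" or "top" or "wrist"; returns the picture (420x560x3 uint8, red, green, blue); there is no depth.
- robot.camera_model(name): a dict with "fx", "fy", "cx", "cy" (pixels), "eye" and "orientation" of the camera in the world. Camera axes: x right, y down, z forward; pixel columns grow to the right and rows downward; lengths in m; the calibration is good to about 2 mm. A picture is of the moment at which its call begins: read the wrist's pose just before it. camera_model takes no time and is no camera call; for the wrist camera it gives the pose at the moment of the call.
- robot.close_job(): hands the job in; it is judged then, once.
Trained networks look in the newest picture that a camera, given by its name, has taken for a name from the list of things; names that differ only in an ending like _2 or _b are one class to them, and where a whole thing is asked for, a point or a joint stands for the part that bears it (a point fixed in the world has none). Each returns a list of dicts, best first, with "score" (0 to 1); they miss things now and then, are a little off and sometimes report something else, mostly with a low value. They report only what shows in the picture. A call takes as long as a camera call. They do not tell look-alikes from the thing itself.
- robot.find_in(camera, label): "xyz" ([x, y, z] in m, in the coordinates of the camera as it stood for that picture, good to about 4 mm: the middle of the surface that is visible of it).
The state is a dict: "t": time; "joint_positions": joint angles; "joint_velocities": joint speeds; "effort": joint torques, N m; "eef_pos": TCP position; "ee_rot": TCP orientation; "ft_force": force on the tool from outside, world axes, zero at the start; "wrist_torque": the same for the moment, N m; "finger_gap": opening from 0.0 (shut) to 1.0 (fully open); "finger_force": force on a finger pad.
Only numpy, scipy, OpenCV 4.12 (cv2) and the standard library are available. Lean on these libraries where they do the work, as an engineer would, in place of code of your own. Each camera call takes 0.05 s, during which the arm holds its last target. There are 200 camera calls.

## Working session

There is one attempt and no reset: what is moved stays moved. The work goes in short steps, Python scripts to look and compute and a tool call to move; the robot and the scene stay as the last step left them, time stands still between calls to the robot, and variables do not carry over. Pictures are saved under pics/ and viewed, at most 14 in all, crops included, and the job is handed in when it is done.

Besides the shell and the picture viewer there is one more tool, called by a JSON object that holds its "name" and its "arguments", one argument or row to a line. move_arm: Moves the arm, as the interface text tells. Its arguments: {"type":"object","properties":{"motion":{"type":"string"}},"required":["motion"]}

```bash
mkdir -p pics; ls; cat > h.py <<'E'
import numpy as np, cv2
from scipy.spatial.transform import Rotation as R
from bench import robot
def rot(cm):
    o=np.array(cm["orientation"],float)
    return o if o.shape==(3,3) else R.from_quat(np.r_[o[1:],o[0]]).as_matrix()
def world(cm,p): return rot(cm)@np.array(p)+np.array(cm["eye"])
def pix(cm,P):
    c=rot(cm).T@(np.array(P)-np.array(cm["eye"])); return np.array([cm["fx"]*c[0]/c[2]+cm["cx"],cm["fy"]*c[1]/c[2]+cm["cy"]])
def ray(cm,u,v,z):
    d=rot(cm)@np.array([(u-cm["cx"])/cm["fx"],(v-cm["cy"])/cm["fy"],1]); e=np.array(cm["eye"]); return e+d*(z-e[2])/d[2]
def snap(n,f):
    cm=robot.camera_model(n); im=robot.snapshot(n); cv2.imwrite("pics/"+f,cv2.cvtColor(im,cv2.COLOR_RGB2BGR)); return cm,im
NAMES="square_bottle jar jaw_model disc_block stand_square stand_round stand_oblong stand_arch cork_coaster".split()
E
python3 - <<'E'
from h import *
for c in("top","side"):
    cm,_=snap(c,c+"0.png"); print(c,cm)
    for n in NAMES:
        for d in robot.find_in(c,n)[:3]:
            w=world(cm,d["xyz"]); print(n,round(d["score"],2),w.round(3),pix(cm,w).round())
E
```

```text
pics
top {'fx': 425.93167915612815, 'fy': 425.93167915612815, 'cx': 279.500259418913, 'cy': 210.69623269254694, 'eye': array([0.45126946, 0.01761928, 1.22538255]), 'orientation': array([-0.01569797,  0.71736176, -0.69600386,  0.02691307])}
square_bottle 0.74 [ 0.488 -0.386  0.05 ] [418. 227.]
square_bottle 0.65 [ 0.485 -0.245  0.033] [366. 227.]
jar 0.64 [0.455 0.449 0.046] [116. 230.]
jar 0.57 [0.467 0.347 0.056] [152. 227.]
jaw_model 0.68 [ 0.571 -0.32   0.012] [391. 198.]
disc_block 0.83 [ 0.488 -0.245  0.033] [366. 226.]
stand_square 0.79 [ 0.567 -0.326  0.01 ] [393. 199.]
stand_square 0.55 [ 0.488 -0.385  0.047] [418. 227.]
stand_round 0.85 [ 0.467 -0.242  0.005] [363. 233.]
stand_oblong 0.78 [0.461 0.327 0.01 ] [163. 230.]
stand_arch 0.95 [ 0.485 -0.387  0.002] [413. 229.]
cork_coaster 0.87 [0.571 0.4   0.008] [140. 190.]
side {'fx': 390.1153608167155, 'fy': 390.1153608167155, 'cx': 273.1382552980055, 'cy': 207.3311656581484, 'eye': array([-0.05749063,  0.93220941,  0.61252767]), 'orientation': array([ 0.15152532, -0.24706238,  0.81834101, -0.49630459])}
square_bottle 0.65 [ 0.486 -0.387  0.036] [346. 173.]
square_bottle 0.52 [0.458 0.36  0.041] [227. 272.]
jar 0.88 [0.455 0.361 0.039] [228. 273.]
jar 0.84 [0.44  0.458 0.036] [206. 299.]
jaw_model 0.48 [ 0.562 -0.309  0.004] [319. 182.]
disc_block 0.59 [ 0.476 -0.241  0.026] [331. 189.]
stand_square 0.57 [ 0.551 -0.298  0.003] [320. 184.]
stand_oblong 0.97 [0.445 0.366 0.005] [231. 287.]
stand_arch 0.7 [ 0.472 -0.376  0.006] [347. 181.]
cork_coaster 0.6 [0.566 0.407 0.004] [183. 279.]
cork_coaster 0.3 [0.447 0.366 0.004] [230. 287.]
```

```bash
python3 - <<'E'
import cv2,numpy as np
a=cv2.imread("pics/top0.png")
l=cv2.resize(a[150:290,80:210],None,fx=3,fy=4) if 0 else cv2.resize(a[165:270,85:210],None,fx=4,fy=4,interpolation=cv2.INTER_CUBIC)
cv2.imwrite("pics/c1.png",cv2.resize(a[160:290,90:190],None,fx=4,fy=4,interpolation=cv2.INTER_CUBIC))
cv2.imwrite("pics/c2.png",cv2.resize(a[160:270,330:460],None,fx=5,fy=5,interpolation=cv2.INTER_CUBIC))
E
```

```text
(no output)
```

View pics/top0.png

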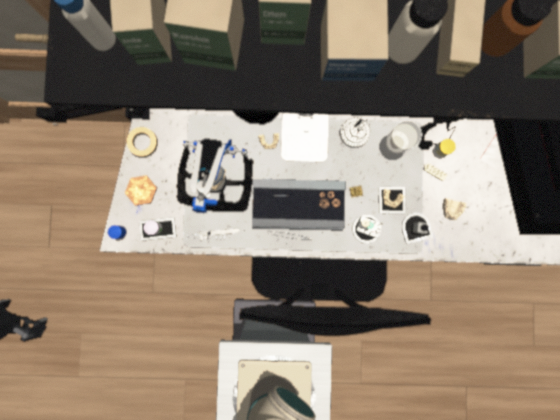

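View pics/c1.png

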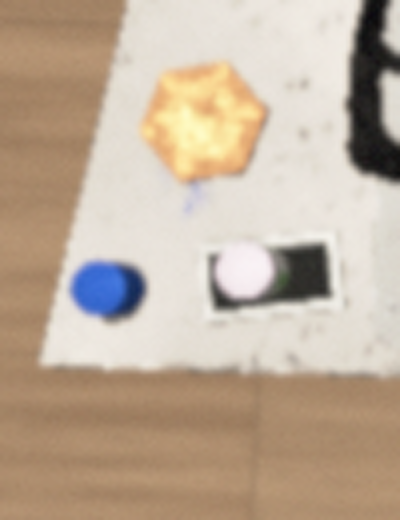

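View pics/c2.png

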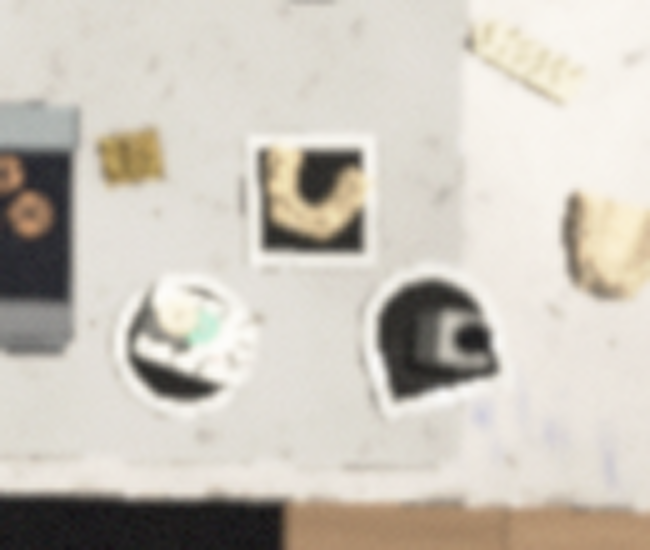

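```bash
python3 - <<'E'
from h import *
cm=robot.camera_model("wrist"); s=robot.state()
print(cm["eye"],rot(cm).round(2),cm["fx"]); print(s["eef_pos"],s["ee_rot"],s["finger_gap"],s["t"])
q=s["ee_rot"]; T=R.from_quat([q[1],q[2],q[3],q[0]]).as_matrix(); print(T.round(2)); print(T.T@(np.array(cm["eye"])-s["eef_pos"]))
# rim contours in top image
im=cv2.imread("pics/top0.png");cm=robot.camera_model("top")
for n,p in(("sq",(.567,-.326)),("rd",(.477,-.242)),("ob",(.461,.34)),("ar",(.49,-.387)),("ck",(.571,.4))): print(n,pix(cm,[*p,.006]).round(1))
E
```

```text
[0.198164   0.59919178 0.37377149] [[ 0.42  0.87  0.26]
 [ 0.91 -0.4  -0.12]
 [ 0.    0.29 -0.96]] 378.01055003863246
[0.26383351 0.56656483 0.25001856] [ 4.32391614e-06  2.16174961e-01  9.76354642e-01 -2.77873133e-06] 1.0013855517402883 1.0
[[-0.91  0.42  0.  ]
 [ 0.42  0.91 -0.  ]
 [-0.   -0.   -1.  ]]
[ 0.07330335  0.00185622 -0.12375365]
sq [392.6 199.7]
rd [363.1 230. ]
ob [159.3 229.5]
ar [413.4 227. ]
ck [140.  190.4]
```

{"name": "move_arm", "arguments": {
  "motion": "-1 2.3 -3.6 0 0 0 4.2; -1 2.3 -3.6 0 0 0 4.2; -1 2.3 -3.6 0 0 0 4.2; -1 2.3 -3.6 0 0 0 4.2; -1 2.3 -3.6 0 0 0 4.2; -1 2.3 -3.6 0 0 0 4.2; -1 0 0 0 0 0 0; -1 0 0 0 0 0 0"
}}

```text
t: 2.0
eef_pos: [0.4018, 0.3508, 0.2501]
ee_rot: [-0.0, -0.002, 1.0, 0.0]
ft_force: [-0.2, 0.7, 0.3]
finger_gap: 1.001
finger_force: 0.0
```

```bash
python3 - <<'E'
from h import *
cm,im=snap("wrist","w1.png")
for n in("jar","stand_oblong","cork_coaster"):
    for d in robot.find_in("wrist",n)[:3]:
        w=world(cm,d["xyz"]); print(n,round(d["score"],2),w.round(3),pix(cm,w).round())
np.save("w1.npy",{k:np.array(v) for k,v in cm.items()},allow_pickle=True)
E
```

```text
jar 0.94 [0.445 0.448 0.044] [384. 231.]
jar 0.87 [0.458 0.356 0.059] [285. 250.]
stand_oblong 0.67 [0.454 0.337 0.006] [266. 226.]
cork_coaster 0.91 [0.569 0.399 0.009] [323. 325.]
```

View pics/w1.png

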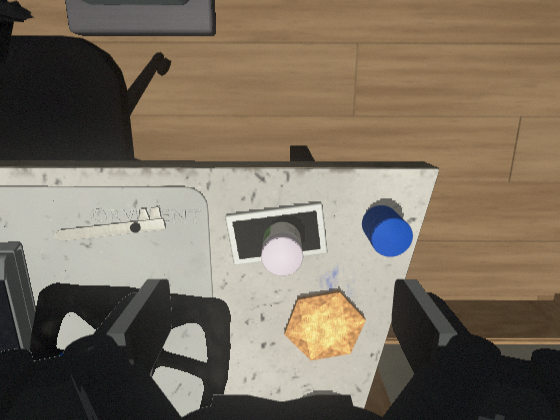

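```bash
cat >> h.py <<'E'
S=2000. # px per m
def rectify(cm,im,cx,cy,half,z):
    """image with col ~ +x, row ~ +y, centred at cx,cy"""
    n=int(2*half*S)
    w=np.array([[cx-half,cy-half],[cx+half,cy-half],[cx+half,cy+half],[cx-half,cy+half]])
    src=np.float32([pix(cm,[*p,z]) for p in w]); dst=np.float32([[0,0],[n,0],[n,n],[0,n]])
    return cv2.warpPerspective(im,cv2.getPerspectiveTransform(src,dst),(n,n),flags=cv2.INTER_CUBIC)
def tow(p,cx,cy,half): return np.array(p)/S+[cx-half,cy-half]
E
python3 - <<'E'
from h import *
cm=np.load("w1.npy",allow_pickle=True).item(); im=cv2.imread("pics/w1.png")[:,:,::-1].copy()
a=rectify(cm,im,.455,.345,.08,.006); b=rectify(cm,im,.46,.352,.05,.055); c=rectify(cm,im,.569,.399,.07,.006)
hsv=cv2.cvtColor(a,cv2.COLOR_RGB2HSV)
m=((hsv[...,2]>238)&(hsv[...,1]<25)).astype(np.uint8)*255
cs=[k for k in cv2.findContours(m,0,2)[0] if len(k)>15]
print([(cv2.contourArea(k),cv2.boundingRect(k)) for k in cs][:8])
print("lid px",b[100,100],b[100,60])
hc=cv2.cvtColor(c,cv2.COLOR_RGB2HSV); mc=((hc[...,1]>70)&(hc[...,2]>120)).astype(np.uint8)
k=max(cv2.findContours(mc,0,2)[0],key=cv2.contourArea); M=cv2.moments(cv2.convexHull(k)); print("coaster",tow([M["m10"]/M["m00"],M["m01"]/M["m00"]],.569,.399,.07),cv2.contourArea(k)/S/S)
out=np.hstack([a,cv2.resize(cv2.cvtColor(m,cv2.COLOR_GRAY2RGB),a.shape[:2]),]); 
b2=cv2.copyMakeBorder(b,0,a.shape[0]-b.shape[0],0,0,cv2.BORDER_CONSTANT)
cv2.imwrite("pics/r1.png",np.hstack([a,b2,c if 0 else cv2.copyMakeBorder(c,0,a.shape[0]-c.shape[0],0,0,cv2.BORDER_CONSTANT)])[:,:800,::-1])
E
```

```text
[]
lid px [231 223 226] [114 113 105]
coaster [0.57235097 0.4013291 ] 0.00557
```

View pics/r1.png

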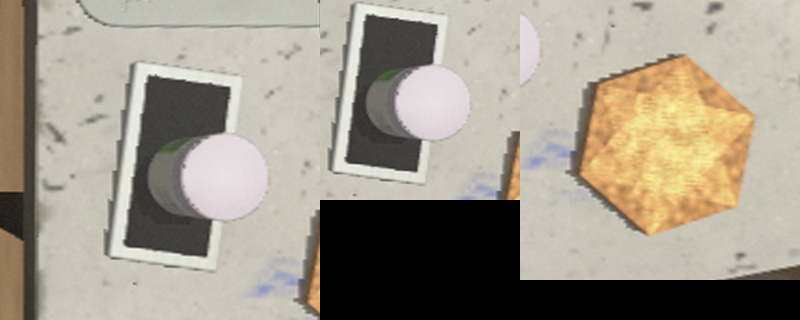

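{"name": "move_arm", "arguments": {
  "motion": "-1 2.1 0.1 -4.3 0 0 0; -1 2.1 0.1 -4.3 0 0 0; -1 2.1 0.1 -4.3 0 0 0; -1 0.1 0 -3 0 0 0; -1 0 0 -3 0 0 0; -1 0 0 -2.6 0 0 0; -1 0 0 0 0 0 0; 1 0 0 0 0 0 0"
}}

```text
t: 3.2
eef_pos: [0.4662, 0.3544, 0.0358]
ee_rot: [0.001, -0.002, 1.0, 0.0]
ft_force: [-0.2, 0.1, -0.0]
finger_gap: 0.817
finger_force: 0.0
```

{"name": "move_arm", "arguments": {
  "motion": "1 0 0 0 0 0 0; 1 0 0 0 0 0 0; 1 0 0 0 0 0 0; 1 0 0 0 0 0 0; 1 0 0 0.5 0 0 0; 1 0 0 1.5 0 0 0; 1 0 0 3 0 0 0; 1 0 0 2 0 0 0"
}}

```text
t: 4.2
eef_pos: [0.4664, 0.3539, 0.1071]
ee_rot: [0.001, -0.002, 1.0, 0.0]
ft_force: [0.9, -0.7, -0.2]
finger_gap: 0.44
finger_force: 60.0
```

{"name": "move_arm", "arguments": {
  "motion": "1 3.5 1.6 0 0 0 0; 1 3.5 1.6 0 0 0 0; 1 3.5 1.5 0 0 0 0; 1 0.1 0 -2 0 0 0; 1 0 0 -3 0 0 0; 1 0 0 -1.5 0 0 0; 1 0 0 -0.5 0 0 0; 1 0 0 0 0 0 0"
}}

```text
t: 5.2
eef_pos: [0.571, 0.3998, 0.0363]
ee_rot: [-0.0, -0.002, 1.0, -0.001]
ft_force: [-1.6, -1.9, 4.5]
finger_gap: 0.438
finger_force: 66.1
```

{"name": "move_arm", "arguments": {
  "motion": "-0.5 0 0 0 0 0 0; -0.5 0 0 0 0 0 0; -0.5 0 0 0 0 0 0; -0.5 0 0 3 0 0 0; -0.7 0 0 6 0 0 0; -0.7 -4 -4 0 0 0 0; -0.7 -4 -4 0 0 0 0; -0.7 -4 -4 0 0 0 0"
}}

```text
t: 6.2
eef_pos: [0.4508, 0.2796, 0.1252]
ee_rot: [0.0, -0.002, 1.0, 0.0]
ft_force: [0.5, 0.7, -0.2]
finger_gap: 0.843
finger_force: 0.0
```

{"name": "move_arm", "arguments": {
  "motion": "-1 -5 -3 1.5 0 0 0; -1 -2.5 -5.5 1.5 0 0 0; -1 0 -6 1.5 0 0 0; -1 0 -6 1.5 0 0 0; -1 0 -6 1.5 0 0 0; -1 0 -6 0 0 0 0; -1 0 -6 0 0 0 0; -1 0 -6 0 0 0 0"
}}

```text
t: 7.2
eef_pos: [0.3766, -0.1665, 0.2004]
ee_rot: [0.001, -0.002, 1.0, -0.0]
ft_force: [0.7, -0.6, 0.1]
finger_gap: 0.998
finger_force: 0.0
```

{"name": "move_arm", "arguments": {
  "motion": "-1 1 -6 1 0 0 0; -1 2 -5 1 0 0 0; -1 3 -3.5 0 0 0 0; -1 0 0 0 0 0 0; -1 0 0 0 0 0 0; -1 0 0 0 0 0 0; -1 0 0 0 0 0 0; -1 0 0 0 0 0 0"
}}

```text
t: 8.2
eef_pos: [0.4366, -0.3089, 0.2202]
ee_rot: [0.0, -0.002, 1.0, -0.0]
ft_force: [-0.5, -0.6, 0.7]
finger_gap: 1.0
finger_force: 0.0
```

```bash
python3 - <<'E'
from h import *
cm,im=snap("wrist","w2.png")
for n in NAMES:
    if n in("jar","stand_oblong","cork_coaster"): continue
    for d in robot.find_in("wrist",n)[:2]:
        w=world(cm,d["xyz"]); print(n,round(d["score"],2),w.round(3),pix(cm,w).round())
np.save("w2.npy",{k:np.array(v) for k,v in cm.items()},allow_pickle=True)
# rectified panels at stand plane: round, square, arch
a=[rectify(cm,im,*c,.065,.006) for c in((.477,-.245),(.568,-.325),(.485,-.385))]
b=[rectify(cm,im,.477,-.245,.065,.030),rectify(cm,im,.568,-.325,.065,.022),rectify(cm,im,.485,-.385,.065,.068)]
cv2.imwrite("pics/r2.png",np.vstack([np.hstack(a),np.hstack(b)])[:,:,::-1])
E
```

```text
square_bottle 0.75 [ 0.478 -0.393  0.048] [179. 241.]
jaw_model 0.8 [ 0.564 -0.32   0.016] [267. 312.]
disc_block 0.89 [ 0.482 -0.252  0.028] [343. 238.]
stand_square 0.74 [ 0.556 -0.324  0.008] [264. 300.]
stand_round 0.87 [ 0.458 -0.249  0.007] [344. 206.]
stand_arch 0.71 [ 0.478 -0.382  0.008] [201. 226.]
stand_arch 0.54 [ 0.461 -0.247  0.003] [345. 207.]
```

View pics/w2.png

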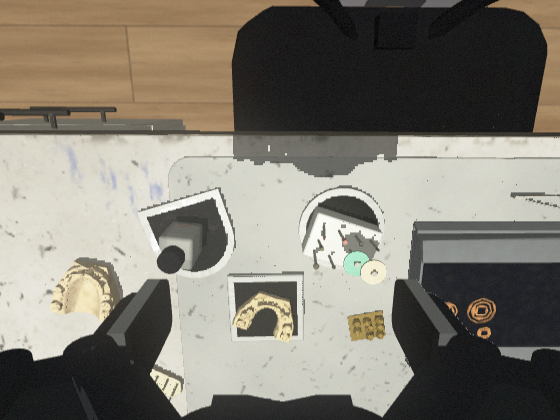

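View pics/r2.png

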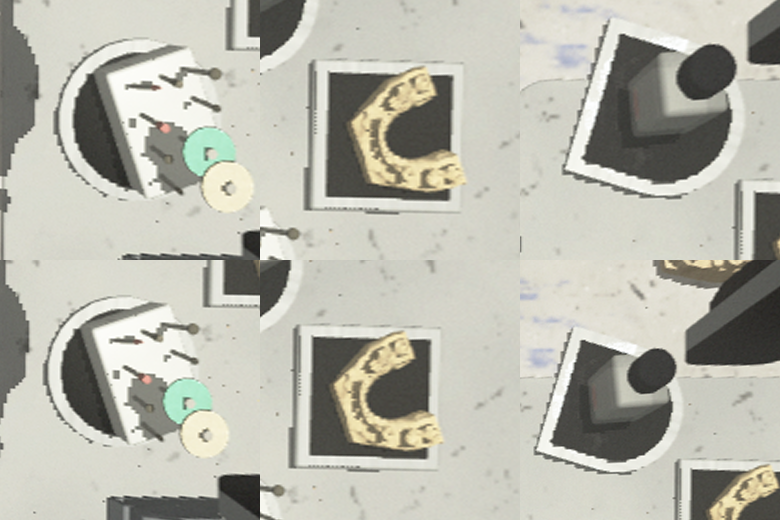

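```bash
python3 - <<'E'
import h
from h import *
h.S=5000.
cm=np.load("w2.npy",allow_pickle=True).item(); im=cv2.imread("pics/w2.png")[:,:,::-1].copy()
b=[rectify(cm,im,.485,-.252,.04,.030),rectify(cm,im,.481,-.393,.04,.050)]
cv2.imwrite("pics/r3.png",np.hstack(b)[:,:,::-1])
j=rectify(cm,im,.567,-.322,.05,.020); hs=cv2.cvtColor(j,cv2.COLOR_RGB2HSV)
m=((hs[...,1]>60)&(hs[...,2]>110)).astype(np.uint8); m=cv2.morphologyEx(m,cv2.MORPH_OPEN,np.ones((9,9)))
k=max(cv2.findContours(m,0,2)[0],key=cv2.contourArea); r=cv2.minAreaRect(k)
print(h.tow(r[0],.567,-.322,.05),np.array(r[1])/5,r[2],(cv2.boxPoints(r)/5).round(1).tolist())
E
```

```text
[ 0.56517926 -0.32061935] [59.42505493 44.730896  ] 72.74905395507812 [[18.0, 29.600000381469727], [60.70000076293945, 16.399999618530273], [78.4000015258789, 73.0999984741211], [35.599998474121094, 86.4000015258789]]
```

View pics/r3.png

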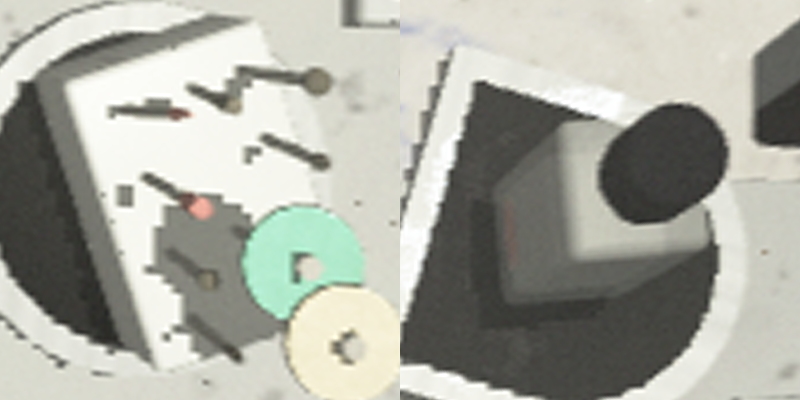

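{"name": "move_arm", "arguments": {
  "motion": "-1 0.7 0.8 -1.2 0 0 10.4; -1 0.7 0.8 -1.2 0 0 10.4; -1 0.7 0.8 -1.2 0 0 10.4; -1 0.7 0.8 -1.2 0 0 10.4; -1 0.7 0.8 -1.2 0 0 10.4; -1 0.7 0.8 -1.2 0 0 10.4; -1 0.7 0.8 -1.2 0 0 10.4; -1 0 0 0 0 0 0"
}}

```text
t: 9.55
eef_pos: [0.4853, -0.2526, 0.135]
ee_rot: [-0.0, -0.595, 0.804, 0.001]
ft_force: [0.1, -0.2, -0.0]
finger_gap: 1.0
finger_force: 0.0
```

{"name": "move_arm", "arguments": {
  "motion": "-1 0 0 -3 0 0 0; -1 0 0 -3 0 0 0; -1 0 0 -3 0 0 0; -1 0 0 -2 0 0 0; -1 0 0 0 0 0 0; 1 0 0 0 0 0 0; 1 0 0 0 0 0 0; 1 0 0 0 0 0 0"
}}

```text
t: 10.55
eef_pos: [0.4871, -0.2543, 0.0276]
ee_rot: [0.001, -0.595, 0.804, -0.002]
ft_force: [0.8, 0.2, 0.0]
finger_gap: 0.477
finger_force: 62.3
```

{"name": "move_arm", "arguments": {
  "motion": "1 0 0 3 0 0 0; 1 -2 0 4 0 0 -8; 1 -4 1 2 0 0 -8; 1 -4.5 4 0 0 0 -8; 1 0 4 0 0 0 -8; 1 0 4 0 0 0 -8; 1 0 4 0 0 0 -8; 1 0 4 0 0 0 -8"
}}

```text
t: 11.55
eef_pos: [0.3807, -0.0423, 0.1164]
ee_rot: [0.001, -0.145, 0.989, -0.0]
ft_force: [0.2, -0.4, -0.2]
finger_gap: 0.477
finger_force: 62.3
```

{"name": "move_arm", "arguments": {
  "motion": "1 0 4 0 0 0 -8; 1 0 4 0 0 0 -8; 1 0 4 0 0 0 -8; 1 0 4 0 0 0 -8; 1 0 4 0 0 0 -8; 1 0 4 0 0 0 -8; 1 0 4 0 0 0 -8; 1 0 4 0 0 0 -8"
}}

```text
t: 12.55
eef_pos: [0.3806, 0.278, 0.1164]
ee_rot: [0.0, 0.401, 0.916, 0.0]
ft_force: [0.4, -0.1, -0.1]
finger_gap: 0.479
finger_force: 62.3
```

{"name": "move_arm", "arguments": {
  "motion": "1 2.1 1.8 0 0 0 -8.8; 1 2.1 1.8 0 0 0 -8.8; 1 2.1 1.7 0 0 0 -8.8; 1 1.95 1.7 0 0 0 -8.8; 1 0 0 -3 0 0 0; 1 0 0 -3 0 0 0; 1 0 0 -1.5 0 0 0; 1 0 0 0 0 0 0"
}}

```text
t: 13.55
eef_pos: [0.4623, 0.346, 0.0401]
ee_rot: [-0.0, 0.657, 0.754, -0.001]
ft_force: [-0.6, -0.6, -1.3]
finger_gap: 0.48
finger_force: 62.5
```

```bash
python3 - <<'E'
from h import *
cm,im=snap("wrist","w3.png")
print(robot.state()["eef_pos"])
a=rectify(cm,im,.463,.348,.075,.006); b=rectify(cm,im,.463,.348,.075,.043)
cv2.imwrite("pics/r4.png",np.hstack([a,b])[:,:,::-1])
E
```

```text
[0.46325828 0.34650331 0.04115034]
```

View pics/r4.png

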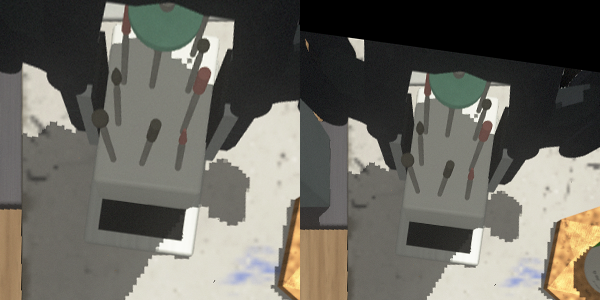

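{"name": "move_arm", "arguments": {
  "motion": "1 0.1 0.45 0 0 0 0; 1 0 0 -0.8 0 0 0; 1 0 0 -0.5 0 0 0; 1 0 0 0 0 0 0; -0.5 0 0 0 0 0 0; -0.5 0 0 0 0 0 0; -0.5 0 0 0 0 0 0; -0.5 0 0 0 0 0 0"
}}

```text
t: 14.6
eef_pos: [0.4644, 0.3511, 0.0281]
ee_rot: [0.0, 0.657, 0.754, 0.0]
ft_force: [-0.4, -0.3, 0.3]
finger_gap: 0.751
finger_force: 0.0
```

{"name": "move_arm", "arguments": {
  "motion": "-0.6 0 0 3 0 0 0; -0.6 0 0 5 0 0 0; -0.6 0 0 6 0 0 0; -1 -2.5 -2 2 0 0 8; -1 -2.5 -2 0 0 0 8; -1 -2.5 -2 0 0 0 8; -1 0 0 0 0 0 8; -1 0 0 0 0 0 0"
}}

```text
t: 15.6
eef_pos: [0.3891, 0.2909, 0.1882]
ee_rot: [0.0, 0.425, 0.905, 0.0]
ft_force: [0.4, 0.1, 0.2]
finger_gap: 1.0
finger_force: 0.0
```

```bash
python3 - <<'E'
from h import *
cm,im=snap("wrist","w4.png")
a=rectify(cm,im,.463,.348,.075,.006); b=rectify(cm,im,.463,.348,.075,.030)
cv2.imwrite("pics/r5.png",np.hstack([a,b])[:,:,::-1])
E
```

```text
(no output)
```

View pics/r5.png

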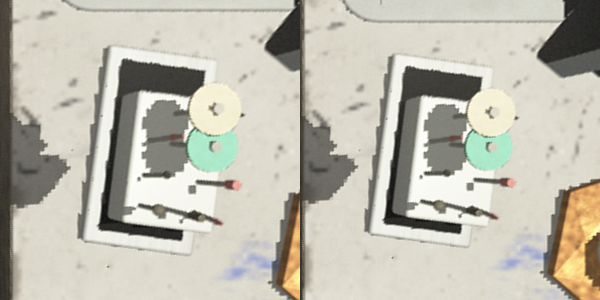

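{"name": "move_arm", "arguments": {
  "motion": "-0.6 0 0 0 0 0 -8; -0.6 2.5 2 0 0 0 -8; -0.6 2.5 2 0 0 0 -8; -0.6 2.5 2 -2 0 0 -8; -0.6 0 0 -6 0 0 0; -0.6 0 0 -4 0 0 0; -0.6 0 0 -3 0 0 0; -0.6 0 0 -1 0 0 0"
}}

```text
t: 16.65
eef_pos: [0.4631, 0.3503, 0.0256]
ee_rot: [-0.001, 0.658, 0.753, -0.002]
ft_force: [0.1, -0.5, 0.6]
finger_gap: 0.801
finger_force: 0.0
```

{"name": "move_arm", "arguments": {
  "motion": "1 0 0 0 0 0 0; 1 0 0 0 0 0 0; 1 0 0 0 0 0 0; 1 0 0 0.5 0 0 0; 1 -0.2 -0.55 0 0 0 0; 1 0 0 -0.5 0 0 0; 1 0 0 0 0 0 0; -0.5 0 0 0 0 0 0"
}}

```text
t: 17.65
eef_pos: [0.4625, 0.3456, 0.0282]
ee_rot: [0.0, 0.657, 0.754, 0.0]
ft_force: [0.3, -0.1, 0.6]
finger_gap: 0.679
finger_force: 0.0
```

{"name": "move_arm", "arguments": {
  "motion": "-0.5 0 0 0 0 0 0; -0.5 0 0 0 0 0 0; -0.6 0 0 3 0 0 0; -0.6 0 0 5 0 0 0; -0.6 0 0 6 0 0 0; -1 -2.5 -2 2 0 0 8; -1 -2.5 -2 0 0 0 8; -1 -2.5 -2 0 0 0 8"
}}

```text
t: 18.65
eef_pos: [0.3868, 0.2851, 0.1884]
ee_rot: [0.0, 0.484, 0.875, 0.0]
ft_force: [0.2, -0.0, 0.2]
finger_gap: 1.002
finger_force: 0.0
```

```bash
python3 - <<'E'
from h import *
cm,im=snap("wrist","w5.png")
a=rectify(cm,im,.463,.348,.075,.006); b=rectify(cm,im,.463,.348,.075,.030); c=rectify(cm,im,.572,.4,.06,.055); c=cv2.resize(c,(300,300))
cv2.imwrite("pics/r6.png",np.hstack([a,b])[:,:,::-1])
for n in("jar",):
    for d in robot.find_in("wrist",n)[:2]: print(world(cm,d["xyz"]))
E
```

```text
[0.44359062 0.45002374 0.04326617]
[0.55364602 0.39797997 0.03167763]
```

View pics/r6.png

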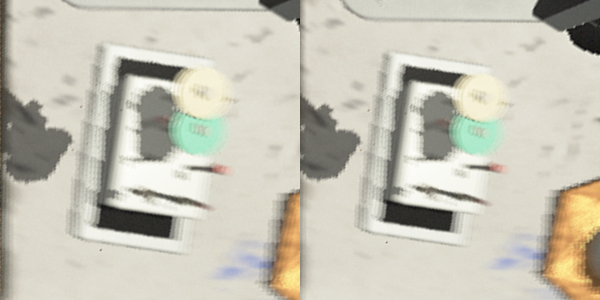

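{"name": "move_arm", "arguments": {
  "motion": "-1 0 -5.3 0 0 0 4.4; -1 0 -5.3 0 0 0 4.4; -1 0 -5.3 0 0 0 4.4; -1 0 -5.3 0 0 0 4.4; -1 0 -5.3 0 0 0 4.4; -1 0 -5.3 0 0 0 4.4; -1 0 -5.3 0 0 0 4.4; -1 0 -5.3 0 0 0 4.4"
}}

```text
t: 19.75
eef_pos: [0.3879, -0.1406, 0.1882]
ee_rot: [0.001, 0.199, 0.98, -0.0]
ft_force: [0.9, 0.5, 0.3]
finger_gap: 0.999
finger_force: 0.0
```

{"name": "move_arm", "arguments": {
  "motion": "-1 1 -5.3 0 0 0 4.4; -1 1 -5.3 0 0 0 4.4; -1 1 -5.3 0 0 0 4.4; -1 1 -5.3 0 0 0 4.4; -1 3 -2.3 -2 0 0 0; -1 3 -2.3 -2 0 0 0; -1 0 0 0 0 0 0; -1 0 0 0 0 0 0"
}}

```text
t: 20.75
eef_pos: [0.4872, -0.3961, 0.1476]
ee_rot: [-0.001, 0.047, 0.999, 0.0]
ft_force: [-0.2, 0.1, -0.7]
finger_gap: 1.001
finger_force: 0.0
```

{"name": "move_arm", "arguments": {
  "motion": "-1 0.1 0 -4 0 0 0; -1 0 0 -4 0 0 0; -1 0 0 -3.2 0 0 0; -1 0 0 0 0 0 0; 1 0 0 0 0 0 0; 1 0 0 0 0 0 0; 1 0 0 0 0 0 0; 1 0 0 0 0 0 0"
}}

```text
t: 21.75
eef_pos: [0.4894, -0.3975, 0.0377]
ee_rot: [0.001, 0.047, 0.999, -0.001]
ft_force: [0.6, 0.8, 6.0]
finger_gap: 0.33
finger_force: 60.2
```

{"name": "move_arm", "arguments": {
  "motion": "1 0 0 0 0 0 0; 1 0 0 0 0 0 0; 1 0 0 1 0 0 0; 1 0 0 3 0 0 0; 1 0 0 4 0 0 0; 1 -0.2 4 0 0 0 0; 1 -0.2 5 0 0 0 0; 1 -0.2 5.5 0 0 0 0"
}}

```text
t: 22.75
eef_pos: [0.4821, -0.2503, 0.1163]
ee_rot: [0.0, 0.047, 0.999, 0.0]
ft_force: [0.5, 0.6, -1.1]
finger_gap: 0.336
finger_force: 59.4
```

{"name": "move_arm", "arguments": {
  "motion": "1 0 0 -4 0 0 0; 1 0 0 -2.5 0 0 0; 1 0 0 -1 0 0 0; 1 0 0 -0.45 0 0 0; 1 0 0 0 0 0 0; -0.4 0 0 0 0 0 0; -0.4 0 0 0 0 0 0; -0.4 0 0 0 0 0 0"
}}

```text
t: 23.75
eef_pos: [0.4826, -0.2516, 0.0367]
ee_rot: [0.0, 0.047, 0.999, -0.0]
ft_force: [1.0, -0.9, -0.2]
finger_gap: 0.699
finger_force: 0.0
```

{"name": "move_arm", "arguments": {
  "motion": "-0.4 0 0 2 0 0 0; -0.5 0 0 5 0 0 0; -0.5 0 0 2 0 0 0; -1 3 -2.5 0 0 0 -6; -1 3 -2.5 0 0 0 -6; -1 2.4 -2.1 0 0 0 0; -1 0 0 0 0 0 0; -1 0 0 0 0 0 0"
}}

```text
t: 24.75
eef_pos: [0.5656, -0.3218, 0.126]
ee_rot: [-0.001, 0.151, 0.989, 0.0]
ft_force: [-1.1, 0.8, 0.4]
finger_gap: 1.0
finger_force: 0.0
```

{"name": "move_arm", "arguments": {
  "motion": "-1 0.1 0 -4 0 0 0; -1 0 0 -3 0 0 0; -1 0 0 -2 0 0 0; -1 0 0 -1.4 0 0 0; -1 0 0 0 0 0 0; 1 0 0 0 0 0 0; 1 0 0 0 0 0 0; 1 0 0 0 0 0 0"
}}

```text
t: 25.75
eef_pos: [0.5687, -0.3231, 0.0249]
ee_rot: [0.002, 0.151, 0.989, -0.0]
ft_force: [-0.3, 1.3, 4.9]
finger_gap: 0.624
finger_force: 59.9
```

{"name": "move_arm", "arguments": {
  "motion": "1 0 0 0 0 0 0; 1 0 0 0 0 0 0; 1 0 0 1 0 0 0; 1 0 0 3 0 0 0; 1 0 0 4 0 0 0; 1 0 0 0 0 0 0; 1 0 0 0 0 0 0; 1 0 0 0 0 0 0"
}}

```text
t: 26.75
eef_pos: [0.5663, -0.3217, 0.101]
ee_rot: [-0.001, 0.151, 0.989, 0.001]
ft_force: [-0.8, -0.6, -1.6]
finger_gap: 0.625
finger_force: 60.5
```

```bash
python3 - <<'E'
from h import *
s=robot.state(); print(s["eef_pos"],s["ft_force"])
cm,im=snap("wrist","w6.png")
T=s["eef_pos"]
for n in("jaw_model","square_bottle"):
    for d in robot.find_in("wrist",n)[:2]: print(n,d["score"],world(cm,d["xyz"]))
E
```

```text
[ 0.56625497 -0.32167722  0.10104165] [-0.7562155  -0.60372003 -1.61907615]
jaw_model 0.89 [ 0.56448862 -0.31678013  0.09257805]
square_bottle 0.69 [ 0.47936268 -0.25404675  0.04833691]
```

View pics/w6.png

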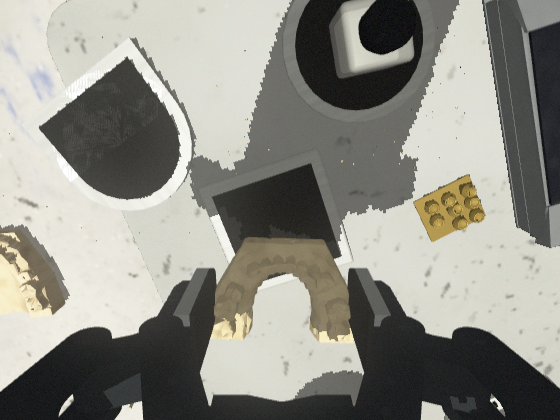

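```bash
python3 - <<'E'
from h import *
s=robot.state(); cm=robot.camera_model("wrist"); q=s["ee_rot"]; T=R.from_quat([q[1],q[2],q[3],q[0]]).as_matrix()
for u,v,z in((285,238,.0985),(285,238,.0825),(232,340,.0985),(335,342,.0985),(214,300,.0985),(350,290,.0985),(285,300,.101)):
    print(u,v,z,((T.T@(ray(cm,u,v,z)-s["eef_pos"]))*1000).round(1))
im=cv2.imread("pics/w6.png")[:,:,::-1].copy()
for c in ((.493,-.391),(.567,-.322),(.481,-.2505)):
    pass
# arch stand: contour of dark inlay + rim, fitted in metric plane
cx,cy,hf=.493,-.391,.07
a=rectify(cm,im,cx,cy,hf,.006); g=cv2.cvtColor(a,cv2.COLOR_RGB2GRAY)
m=cv2.morphologyEx((g<95).astype(np.uint8),cv2.MORPH_OPEN,np.ones((7,7)))
n,l,st,ce=cv2.connectedComponentsWithStats(m); i=l[140,140]; k=max(cv2.findContours((l==i).astype(np.uint8),0,2)[0],key=cv2.contourArea)
r=cv2.minAreaRect(k); print("arch inlay",tow(r[0],cx,cy,hf),np.array(r[1])/2,r[2])
cx,cy=.567,-.322
a=rectify(cm,im,cx,cy,hf,.006)
cv2.imwrite("pics/r7.png",np.hstack([a,rectify(cm,im,.481,-.25,hf,.006),rectify(cm,im,.481,-.25,hf,.05)])[:,:,::-1])
E
```

```text
285 238 0.0985 [25.8  3.2  2.7]
285 238 0.0825 [19.8  3.4 18.7]
232 340 0.0985 [-16.3 -17.3   2.6]
335 342 0.0985 [-17.3  22.8   2.6]
214 300 0.0985 [  1.1 -23.4   2.7]
350 290 0.0985 [ 5.2 27.4  2.7]
285 300 0.101 [2.5 3.2 0.2]
arch inlay [ 0.49236035 -0.39255989] [65.99728394 66.12156677] 16.50436019897461
```

{"name": "move_arm", "arguments": {
  "motion": "1 -1.8 -1.75 0 0 0 8.45; 1 -1.8 -1.75 0 0 0 8.45; 1 -1.8 -1.75 0 0 0 8.45; 1 -1.8 -1.75 0 0 0 8.45; 1 0 0 -3.5 0 0 0; 1 0 0 -3 0 0 0; 1 0 0 -1 0 0 0; 1 0 0 0 0 0 0"
}}

```text
t: 27.9
eef_pos: [0.4951, -0.3921, 0.027]
ee_rot: [-0.0, -0.143, 0.99, 0.0]
ft_force: [0.1, -0.3, -0.6]
finger_gap: 0.623
finger_force: 60.6
```

{"name": "move_arm", "arguments": {
  "motion": "1 0 0 -0.3 0 0 0; 1 0 0 0 0 0 0; -1 0 0 0 0 0 0; -1 0 0 0 0 0 0; -1 0 0 0 0 0 0; -1 0 0 2 0 0 0; -1 0 0 5 0 0 0; -1 -1 4 3 0 0 -2.4"
}}

```text
t: 28.9
eef_pos: [0.488, -0.356, 0.1292]
ee_rot: [0.003, -0.12, 0.993, -0.003]
ft_force: [-0.1, 0.8, 0.2]
finger_gap: 1.0
finger_force: 0.0
```

{"name": "move_arm", "arguments": {
  "motion": "-1 -1.8 1.3 3 0 0 -4.6; -1 -1.8 1.3 3 0 0 -4.6; -1 -1.9 1.3 3 0 0 -4.6; -1 0 0 0 0 0 0; -1 0 0 0 0 0 0; -1 0 0 0 0 0 0; -1 0 0 0 0 0 0; -1 0 0 0 0 0 0"
}}

```text
t: 29.9
eef_pos: [0.4303, -0.3134, 0.2137]
ee_rot: [-0.001, -0.002, 1.0, 0.0]
ft_force: [-0.0, 0.7, -0.1]
finger_gap: 1.004
finger_force: 0.0
```

```bash
python3 - <<'E'
import h
from h import *
h.S=4000.
cm,im=snap("wrist","w7.png"); print(robot.state()["eef_pos"])
np.save("w7.npy",{k:np.array(v) for k,v in cm.items()},allow_pickle=True)
for n in("jaw_model","square_bottle"):
    for d in robot.find_in("wrist",n)[:2]: print(n,d["score"],world(cm,d["xyz"]))
f=.048
p=[rectify(cm,im,.493,-.391,f,.006),rectify(cm,im,.493,-.391,f,.022)]
def jaw(c,z):
    h.S=5000.; j=rectify(cm,im,*c,.05,z); hs=cv2.cvtColor(j,cv2.COLOR_RGB2HSV)
    m=((hs[...,1]>60)&(hs[...,2]>80)).astype(np.uint8); m=cv2.morphologyEx(m,cv2.MORPH_OPEN,np.ones((9,9)))
    k=max(cv2.findContours(m,0,2)[0],key=cv2.contourArea); r=cv2.minAreaRect(k); print("jaw",z,tow(r[0],*c,.05),np.array(r[1])/5,r[2])
jaw((.493,-.391),.02); jaw((.493,-.391),.014)
h.S=2000.
q=[rectify(cm,im,.481,-.25,f,.006),rectify(cm,im,.481,-.25,f,.05),rectify(cm,im,.567,-.322,f,.006)]
t=np.hstack(p); b=np.hstack(q); b=cv2.copyMakeBorder(b,0,0,0,t.shape[1]-b.shape[1],cv2.BORDER_CONSTANT)
cv2.imwrite("pics/r8.png",np.vstack([t,b])[:,:,::-1])
E
```

```text
[ 0.43029306 -0.31336925  0.21388599]
jaw_model 0.57 [ 0.49283599 -0.39299685  0.01928837]
square_bottle 0.65 [ 0.47143304 -0.25565514  0.0508356 ]
jaw 0.02 [ 0.49213645 -0.39749911] [34.52193909 61.51797485] 47.42475509643555
jaw 0.014 [ 0.4946371  -0.39909523] [35.23362732 62.52004395] 47.39360427856445
```

View pics/r8.png

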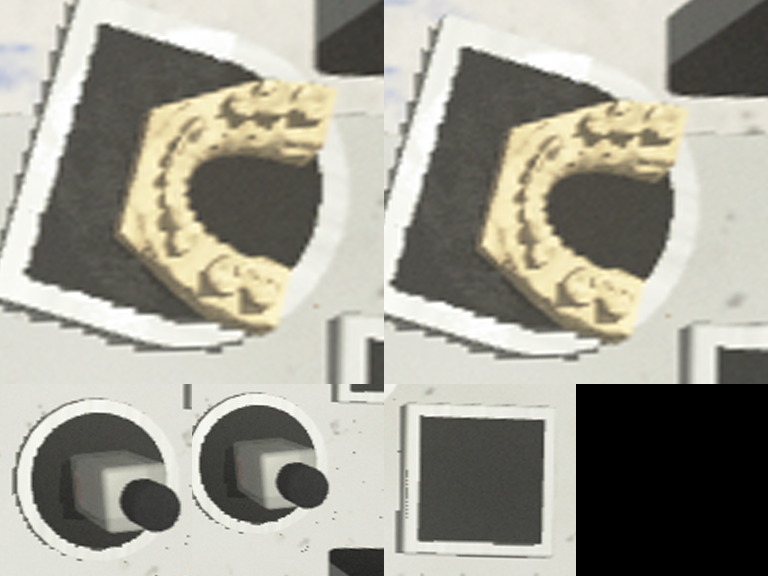

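{"name": "move_arm", "arguments": {
  "motion": "-1 2.1 -2.6 -3 0 0 5.4; -1 2.1 -2.6 -3 0 0 5.4; -1 2.1 -2.6 -3 0 0 5.4; -1 0.1 -0.1 -4 0 0 0; -1 0 0 -3.5 0 0 0; -1 0 0 -2.6 0 0 0; -1 0 0 0 0 0 0; 1 0 0 0 0 0 0"
}}

```text
t: 31.05
eef_pos: [0.495, -0.393, 0.0245]
ee_rot: [0.0, -0.143, 0.99, -0.001]
ft_force: [-0.2, 0.1, 0.5]
finger_gap: 0.817
finger_force: 0.0
```

{"name": "move_arm", "arguments": {
  "motion": "1 0 0 0 0 0 0; 1 0 0 0 0 0 0; 1 0 0 0 0 0 0; 1 0 0 0.5 0 0 0; 1 0 -0.5 0 0 0 0; 1 0 0 0 0 0 0; 1 0 0 -0.5 0 0 0; 1 0 0 0 0 0 0"
}}

```text
t: 32.05
eef_pos: [0.4948, -0.3981, 0.0262]
ee_rot: [0.0, -0.143, 0.99, -0.001]
ft_force: [-4.6, 3.6, 15.8]
finger_gap: 0.617
finger_force: 63.6
```

{"name": "move_arm", "arguments": {
  "motion": "-1 0 0 0 0 0 0; -1 0 0 0 0 0 0; -1 0 0 0 0 0 0; -1 0 0 3 0 0 0; -1 0 0 6 0 0 0; -1 -2 3 4 0 0 -5.4; -1 -2 3 3 0 0 -5.4; -1 -2.5 2 3 0 0 -5.4"
}}

```text
t: 33.05
eef_pos: [0.4287, -0.3161, 0.2142]
ee_rot: [-0.0, -0.001, 1.0, 0.0]
ft_force: [-0.2, -1.1, 0.5]
finger_gap: 1.0
finger_force: 0.0
```

{"name": "move_arm", "arguments": {
  "motion": "-1 0 0 0 0 0 0; -1 0 0 0 0 0 0; -1 0 0 0 0 0 0; -1 0 0 0 0 0 0; -1 0 0 0 0 0 0; -1 0 0 0 0 0 0; -1 0 0 0 0 0 0; -1 0 0 0 0 0 0"
}}

```text
t: 34.05
eef_pos: [0.4294, -0.3174, 0.2136]
ee_rot: [0.0, -0.002, 1.0, -0.0]
ft_force: [-0.4, -0.1, 0.4]
finger_gap: 0.998
finger_force: 0.0
```

```bash
cat > jawchk.py <<'E'
import h
from h import *
# compare silhouettes of jaw between w7 and a new picture, and the stand inlay fit
def jawpos(cm,im,z=.020,c=(.493,-.391)):
    h.S=5000.; j=rectify(cm,im,*c,.05,z); hs=cv2.cvtColor(j,cv2.COLOR_RGB2HSV)
    m=((hs[...,1]>60)&(hs[...,2]>80)).astype(np.uint8); m=cv2.morphologyEx(m,cv2.MORPH_OPEN,np.ones((9,9)))
    k=max(cv2.findContours(m,0,2)[0],key=cv2.contourArea)[:,0,:]; a=np.radians(16.5); U=np.array([[np.cos(a),np.sin(a)],[-np.sin(a),np.cos(a)]])
    p=(h.tow(k,*c,.05)-np.array(c))@U.T*1000; lo,hi=p.min(0),p.max(0); return lo.round(1),hi.round(1),((lo+hi)/2).round(1)
if __name__=="__main__":
    cm=np.load("w7.npy",allow_pickle=True).item(); im=cv2.imread("pics/w7.png")[:,:,::-1].copy(); print("before",jawpos(cm,im))
    print(robot.state()["eef_pos"]); cm,im=snap("wrist","w8.png"); print("after",jawpos(cm,im))
    for d in robot.find_in("wrist","jaw_model")[:1]: print(world(cm,d["xyz"]))
E
python3 jawchk.py
```

```text
before (array([-20.3, -28.1]), array([21.8, 27. ]), array([ 0.8, -0.6]))
[ 0.42938308 -0.31744125  0.21358468]
after (array([-22.5, -32.9]), array([20.6, 27.6]), array([-1. , -2.7]))
[ 0.4960873  -0.39978233  0.01525097]
```

{"name": "move_arm", "arguments": {
  "motion": "-1 1.8 2.2 -3 0 0 -1.8; -1 1.8 2.2 -3 0 0 -1.8; -1 1.7 2.2 -3 0 0 -1.8; -1 0 0 -4 0 0 0; -1 0 0 -3 0 0 0; -1 0 0 -1.7 0 0 0; -1 0 0 0 0 0 0; 1 0 0 0 0 0 0"
}}

```text
t: 35.15
eef_pos: [0.4833, -0.2522, 0.0377]
ee_rot: [0.001, 0.045, 0.999, -0.001]
ft_force: [0.1, -1.0, 0.3]
finger_gap: 0.818
finger_force: 0.0
```

{"name": "move_arm", "arguments": {
  "motion": "1 0 0 0 0 0 0; 1 0 0 0 0 0 0; 1 0 0 0 0 0 0; 1 0 0 0 0 0 0; 1 0 0 1 0 0 0; 1 0 0 3 0 0 0; 1 0 0 4 0 0 0; 1 0 0 0 0 0 0"
}}

```text
t: 36.15
eef_pos: [0.4846, -0.2529, 0.12]
ee_rot: [0.003, 0.045, 0.999, -0.002]
ft_force: [0.3, -0.6, -1.2]
finger_gap: 0.33
finger_force: 59.3
```

{"name": "move_arm", "arguments": {
  "motion": "1 2.8 -2.35 0 0 0 2.1; 1 2.8 -2.35 0 0 0 2.1; 1 2.8 -2.35 0 0 0 2; 1 0 0 0 0 0 0; 1 0 0 -4 0 0 0; 1 0 0 -2.5 0 0 0; 1 0 0 -1 0 0 0; 1 0 0 -0.45 0 0 0"
}}

```text
t: 37.15
eef_pos: [0.5641, -0.3202, 0.0376]
ee_rot: [-0.002, -0.009, 1.0, 0.002]
ft_force: [-9.9, 6.4, 22.9]
finger_gap: 0.329
finger_force: 62.3
```

{"name": "move_arm", "arguments": {
  "motion": "1 0 0 0 0 0 0; -0.4 0 0 0 0 0 0; -0.4 0 0 0 0 0 0; -0.4 0 0 0 0 0 0; -0.4 0 0 3 0 0 0; -0.5 0 0 6 0 0 0; -0.8 -4 1 4 0 0 0; -1 -5 1 4 0 0 0"
}}

```text
t: 38.15
eef_pos: [0.4781, -0.3025, 0.2075]
ee_rot: [0.001, -0.009, 1.0, -0.001]
ft_force: [0.5, -0.9, 0.0]
finger_gap: 1.001
finger_force: 0.0
```

{"name": "move_arm", "arguments": {
  "motion": "-1 -4 0 0 0 0 0; -1 0 0 0 0 0 0; -1 0 0 0 0 0 0; -1 0 0 0 0 0 0; -1 0 0 0 0 0 0; -1 0 0 0 0 0 0; -1 0 0 0 0 0 0; -1 0 0 0 0 0 0"
}}

```text
t: 39.15
eef_pos: [0.4382, -0.3023, 0.2055]
ee_rot: [-0.0, -0.009, 1.0, 0.0]
ft_force: [1.3, -0.6, 0.6]
finger_gap: 0.998
finger_force: 0.0
```

```bash
python3 - <<'E'
import h
from h import *
cm,im=snap("wrist","w9.png"); print(robot.state()["eef_pos"])
for n in("square_bottle","stand_round","stand_square"):
    for d in robot.find_in("wrist",n)[:2]: print(n,d["score"],world(cm,d["xyz"]))
def inlay(c,hf,z=.006):
    h.S=4000.; a=rectify(cm,im,*c,hf,z); g=cv2.cvtColor(a,cv2.COLOR_RGB2GRAY)
    m=cv2.morphologyEx((g<95).astype(np.uint8),cv2.MORPH_OPEN,np.ones((9,9))); n,l,st,ce=cv2.connectedComponentsWithStats(m)
    i=l[len(g)//2,len(g)//2]; k=max(cv2.findContours((l==i).astype(np.uint8),0,2)[0],key=cv2.contourArea)
    r=cv2.minAreaRect(k); print(i,tow(r[0],*c,hf),np.array(r[1])/4,r[2])
inlay((.481,-.2505),.05)
f=.05; h.S=4000.
cv2.imwrite("pics/r9.png",np.hstack([rectify(cm,im,.567,-.322,f,.006),rectify(cm,im,.567,-.322,f,.05)])[:,:,::-1])
E
```

```text
[ 0.43815967 -0.30224679  0.20553043]
square_bottle 0.91 [ 0.55139772 -0.31970648  0.04779799]
stand_round 0.69 [ 0.48047665 -0.24787707  0.00739678]
stand_square 0.89 [ 0.55683223 -0.32524272  0.00635699]
1 [ 0.482375 -0.249625] [67.75 66.25] 90.0
```

{"name": "move_arm", "arguments": {
  "motion": "-1 -5 4 -1 0 0 0; -1 -1 6 -1 0 0 0; -1 0 6 -1 0 0 0; -1 0 6 -1 0 0 0; -1 0 6 -1 0 0 0; -1 0 6 -1 0 0 0; -1 0 6 -1 0 0 0; -1 0 6 0 0 0 0"
}}

```text
t: 40.35
eef_pos: [0.3791, 0.1581, 0.1356]
ee_rot: [-0.0, -0.009, 1.0, -0.0]
ft_force: [1.2, 0.0, -0.6]
finger_gap: 0.998
finger_force: 0.0
```

{"name": "move_arm", "arguments": {
  "motion": "-1 0 6 0 0 0 0; -1 0 6 0 0 0 0; -1 2 5 0 0 0 0; -1 2 5 0 0 0 0; -1 5 1 0 0 0 0; -1 5 1 0 0 0 0; -1 5.3 0.2 0 0 0 0; -1 0 0 0 0 0 0"
}}

```text
t: 41.35
eef_pos: [0.577, 0.3984, 0.1356]
ee_rot: [0.001, -0.008, 1.0, 0.0]
ft_force: [-0.0, -0.2, 0.1]
finger_gap: 0.998
finger_force: 0.0
```

{"name": "move_arm", "arguments": {
  "motion": "-1 0 0 -4 0 0 0; -1 0 0 -4 0 0 0; -1 0 0 -1.9 0 0 0; -1 0 0 0 0 0 0; 1 0 0 0 0 0 0; 1 0 0 0 0 0 0; 1 0 0 0 0 0 0; 1 0 0 0 0 0 0"
}}

```text
t: 42.35
eef_pos: [0.5741, 0.3991, 0.039]
ee_rot: [0.001, -0.009, 1.0, 0.001]
ft_force: [-0.4, 0.2, 5.8]
finger_gap: 0.438
finger_force: 59.5
```

{"name": "move_arm", "arguments": {
  "motion": "1 0 0 0 0 0 0; 1 0 0 1 0 0 0; 1 0 0 3 0 0 0; 1 0 0 4 0 0 0; 1 -4 -0.2 0 0 0 0; 1 -5 -1 0 0 0 0; 1 -5 -1 0 0 0 0; 1 -3 -4 0 0 0 0"
}}

```text
t: 43.35
eef_pos: [0.4007, 0.3365, 0.1172]
ee_rot: [-0.0, -0.011, 1.0, 0.0]
ft_force: [0.9, -0.8, 0.3]
finger_gap: 0.434
finger_force: 60.1
```

{"name": "move_arm", "arguments": {
  "motion": "1 -2 -6 0 0 0 0; 1 0 -6 0 0 0 0; 1 0 -6 0 0 0 0; 1 0 -6 0 0 0 0; 1 0 -6 0 0 0 0; 1 0 -6 0 0 0 0; 1 0 -6 0 0 0 0; 1 0 -6 0 0 0 0"
}}

```text
t: 44.35
eef_pos: [0.3829, -0.145, 0.1175]
ee_rot: [0.001, -0.009, 1.0, -0.0]
ft_force: [1.5, -0.4, -1.0]
finger_gap: 0.435
finger_force: 60.1
```

{"name": "move_arm", "arguments": {
  "motion": "1 2 -5 0 0 0 0; 1 4 -3.5 0 0 0 0; 1 4.1 -2.1 0 0 0 0; 1 0 0 0 0 0 0; 1 0 0 -4 0 0 0; 1 0 0 -2 0 0 0; 1 0 0 -1 0 0 0; 1 0 0 0 0 0 0"
}}

```text
t: 45.35
eef_pos: [0.4832, -0.2483, 0.0466]
ee_rot: [-0.001, -0.009, 1.0, 0.0]
ft_force: [-0.5, -0.0, -0.6]
finger_gap: 0.44
finger_force: 60.2
```

{"name": "move_arm", "arguments": {
  "motion": "1 0 -0.1 -0.6 0 0 0; 1 0 0 -0.35 0 0 0; 1 0 0 0 0 0 0; -0.6 0 0 0 0 0 0; -0.6 0 0 0 0 0 0; -0.6 0 0 0 0 0 0; -0.6 0 0 3 0 0 0; -0.6 0 0 6 0 0 0"
}}

```text
t: 46.35
eef_pos: [0.4817, -0.2484, 0.1254]
ee_rot: [-0.003, -0.009, 1.0, 0.002]
ft_force: [0.5, -0.8, -0.0]
finger_gap: 0.801
finger_force: 0.0
```

{"name": "move_arm", "arguments": {
  "motion": "-0.8 -3 -3 4 0 0 0; -1 -2 -3 4 0 0 0; -1 0 0 0 0 0 0; -1 0 0 0 0 0 0; -1 0 0 0 0 0 0; -1 0 0 0 0 0 0; -1 0 0 0 0 0 0; -1 0 0 0 0 0 0"
}}

```text
t: 47.35
eef_pos: [0.4342, -0.3097, 0.2071]
ee_rot: [-0.0, -0.009, 1.0, 0.0]
ft_force: [-0.9, -0.3, 1.6]
finger_gap: 1.0
finger_force: 0.0
```

```bash
python3 - <<'E'
import h
from h import *
from jawchk import jawpos
cm,im=snap("wrist","w10.png"); print(robot.state()["eef_pos"]); print("jaw",jawpos(cm,im))
for n in("square_bottle","jar"):
    for d in robot.find_in("wrist",n)[:2]: print(n,d["score"],world(cm,d["xyz"]))
h.S=4000.; f=.05; g=.037
def pan(c,z,hf,s): 
    h.S=s; return rectify(cm,im,*c,hf,z)
q=(.567,-.322); r=(.482,-.25)
t=[pan(q,.006,f,2600.),pan(q,.05,f,2600.),pan((.493,-.391),.006,f,2600.)]
b=[pan(r,.006,f,2600.),pan(r,.055,f,2600.),pan((.493,-.391),.022,f,2600.)]
cv2.imwrite("pics/r10.png",np.vstack([np.hstack(t),np.hstack(b)])[:,:,::-1])
E
```

```text
[ 0.43417746 -0.30981721  0.20722683]
jaw (array([-22.3, -33.2]), array([21.1, 27.5]), array([-0.6, -2.8]))
square_bottle 0.62 [ 0.47486517 -0.24925527  0.05788188]
square_bottle 0.61 [ 0.55189256 -0.32046542  0.04877608]
jar 0.56 [ 0.47326433 -0.24787969  0.05584102]
```

View pics/r10.png

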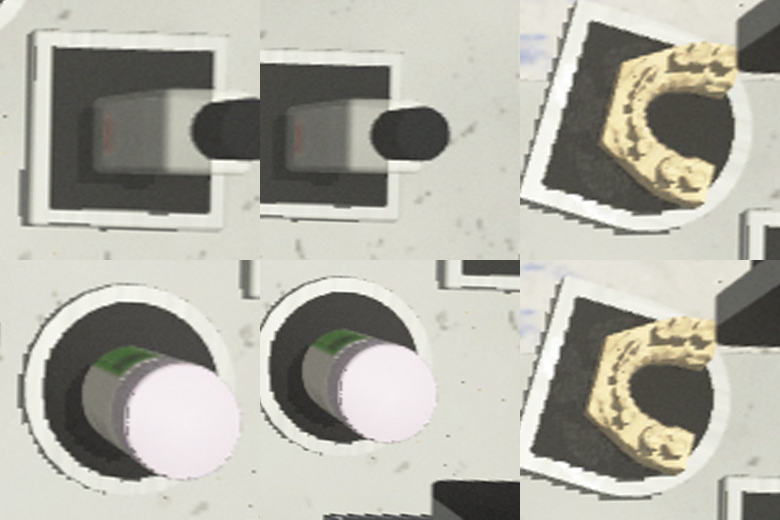

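```bash
python3 -c "
from bench import robot
print(robot.close_job())"
```

```text
the job is handed in; nothing more can be done
None
```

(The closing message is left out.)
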